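# Gauge a worn mandrel in the pottery

### The job

The size mark has worn off the mandrel that hangs in the single holder. Take it by its handle and try it in the gauge plate hole by hole, beginning with the tightest and moving along one hole at a time, pressing it only gently on each (never above 30 N), until you come to the first hole that lets it through; push it fully home there, its collar flat on the plate, and leave it standing. Leave the other mandrels and everything else on the table alone.

Things in the scene. Friction and masses are not known exactly. Their poses are not given: they have to be found in the camera images.
- mandrel_a: One of three upright mandrels, 92 mm long, 0.09 to 0.17 kg. Origin: centre of the shank's foot; z up the axis: round steel shank (chamfer 1 mm) to z=40 mm, steel collar 34 mm across from 40 to 46, round wooden handle 26 mm across from 46 to 92. The shanks are 14, 17 and 20 mm thick; which has which is not marked and the sockets hide it. Any of them may hang in the single holder.
- mandrel_b: One of three upright mandrels, 92 mm long, 0.09 to 0.17 kg. Origin: centre of the shank's foot; z up the axis: round steel shank (chamfer 1 mm) to z=40 mm, steel collar 34 mm across from 40 to 46, round wooden handle 26 mm across from 46 to 92. The shanks are 14, 17 and 20 mm thick; which has which is not marked and the sockets hide it. Any of them may hang in the single holder.
- mandrel_c: One of three upright mandrels, 92 mm long, 0.09 to 0.17 kg. Origin: centre of the shank's foot; z up the axis: round steel shank (chamfer 1 mm) to z=40 mm, steel collar 34 mm across from 40 to 46, round wooden handle 26 mm across from 46 to 92. The shanks are 14, 17 and 20 mm thick; which has which is not marked and the sockets hide it. Any of them may hang in the single holder.
- gauge: Fixed gauge: steel plate 50 x 190 mm, 20 mm thick, top 60 mm above the table, on two wooden cheeks, open below. Four round through holes in a row, 44 mm apart along its own y, tightest at the -y end, widest at the +y end. Origin on the table under the plate's centre, z up. Its place and yaw vary.
- hole0 (a point): Centre of the mouth of the gauge's hole 0, 12 mm wide, in the plate's top face, z up (hole 0 is the tightest, hole 3 the widest). Too thick a shank stops with its foot within 2 mm of this level; in its own hole a shank has 1 mm of play and slides in until the collar meets the plate, foot 40 mm below this point.
- hole1 (a point): Centre of the mouth of the gauge's hole 1, 15 mm wide, in the plate's top face, z up (hole 0 is the tightest, hole 3 the widest). Too thick a shank stops with its foot within 2 mm of this level; in its own hole a shank has 1 mm of play and slides in until the collar meets the plate, foot 40 mm below this point.
- hole2 (a point): Centre of the mouth of the gauge's hole 2, 18 mm wide, in the plate's top face, z up (hole 0 is the tightest, hole 3 the widest). Too thick a shank stops with its foot within 2 mm of this level; in its own hole a shank has 1 mm of play and slides in until the collar meets the plate, foot 40 mm below this point.
- hole3 (a point): Centre of the mouth of the gauge's hole 3, 21 mm wide, in the plate's top face, z up (hole 0 is the tightest, hole 3 the widest). Too thick a shank stops with its foot within 2 mm of this level; in its own hole a shank has 1 mm of play and slides in until the collar meets the plate, foot 40 mm below this point.
- stand: Fixed single holder: brown wooden block 56 x 56 mm, 55 mm high, with one 26 mm wide socket 46 mm deep. The mandrel to be gauged hangs in it by its collar, upright. Origin on the table under its centre.
- stand_socket0 (a point): Centre of the single holder's socket mouth, at the top of the block, z up.
- rack: Fixed double holder: brown wooden block 56 x 130 mm, 55 mm high, with two sockets in which the other two mandrels hang. Leave those alone. Origin on the table under its centre.
- bowl: Blue ceramic bowl 90 mm wide, 45 mm high, standing by; origin under its centre. Not to be disturbed.
- slip_cup: Yellow cup 76 mm wide, 85 mm high, standing by; origin under its centre. Not to be disturbed.
- spatula: Modelling spatula 200 mm long lying on the table; origin under its middle. Not to be disturbed.
There are look-alikes about, which are no part of the job. What is meant by the stand is not pink, and is the smaller of those in its own colour. Leave any yellow look-alike of the mandrel_c alone.

How it is judged:
By the outcome, as a careful person would: the job done as asked, in the order asked, and still so for the second after the job is handed in, with the robot touching nothing.
It also fails if it takes over 72 s, if anything falls off the work surface, if the arm or the gripper's body presses on something with over 40 N, if the wrist force passes 120 N, or if a joint passes its speed limit or range.

### The arm

A 6-joint arm with a two-finger parallel gripper is mounted at the origin on the work surface. World frame = base frame: x ahead of the robot, y to its left, z up, the work surface at z = 0. Lengths are in m, angles in rad, forces in N, time in s.
With the tool pointing down it reaches from about 0.25 to 0.775 m from the base axis. Payload 4 kg.
Tool frame: the origin (TCP) lies midway between the tips of the shut fingers; the grasp point (between the pads) lies 19 mm behind it (robot.hold_point_z is the distance from the TCP to the grasp point, in m); z points along the fingers, y is the line along which they close (so a half turn about z gives the same grasp; the last joint's range is limited). The gripper opens to 94 mm and grips with 3 to 60 N. Pads are 16 mm wide; open, the fingers measure 119 mm over their backs; the gripper's body (75 mm by 177 mm) begins 78 mm behind the grasp point.
Start: joints at [-1.32, 0.087, 1.371, -0, 1.684, -0.103], TCP at [0.191, -0.516, 0.206] pointing down, gripper open.
Joint ranges: [-3.1, 3.1], [-0.76, 2.03], [0.27, 2.55], [-1.08, 4.22], [0.17, 2.65], [-2.57, 2.57]. Speed limits (rad/s): [2.79, 2.79, 3.14, 3.14, 3.14, 3.14].

### API

Orientations are given as [roll, pitch, yaw] about the fixed x, y, z axes, in that order (R = Rz(yaw) Ry(pitch) Rx(roll)).
In Python, from bench import readout, imaging, robot gives the robot as it stands.
- The arm moves only by the tool carry_out, never from a script. Its argument "motion" is text: rows parted by semicolons, each of 7 numbers parted by spaces: the shift along the tool's x, y, z each as a share of 200 mm, from -1 to 1, then the turn, a rotation vector about the tool's x, y, z each as a share of 120 degrees, from -1 to 1, then the opening, from 0 (shut) to 1 (fully open). A call has 1 to 12 rows; each row shifts and turns the commanded pose from where the row before left it, along the tool's axes as they then stand; what a row does not reach is not made up. A row lasts 1/8 s, in which the tool goes at most 62.5 mm and 10.7 degrees, less where a joint would pass 70% of its speed; a pose out of reach is approached as far as the arm can. A call with a number of a shift or a turn outside -1 to 1 is refused whole. A call with a gripper value outside its range is refused whole. The fingers move at their own pace and stop on an object; the grip force is fixed at half the most. Time passes only in rows, so rows that do not move let the fingers close. It gives the time, the measured TCP pose, the force, the opening and the grip force at its end, in the units of the state.
- readout.get_obs(): the state, without advancing time (a new reading comes with each control period).
- imaging.snapshot(name): name is "side" or "top" or "wrist"; returns a dict with "pixels" (420x560x3 uint8, red, green, blue), "fx", "fy", "cx", "cy" (pixels), "dist_coeffs" ([k1, k2, p1, p2, k3] as OpenCV has them; the pictures are not rectified), "R" (3x3) and "t" (3): a world point X has camera coordinates R X + t. Camera axes: x right, y down, z forward; pixel columns grow to the right and rows downward; lengths in m; the calibration is good to about 2 mm. A picture is of the moment at which its call begins. There is no depth.
- robot.close_job(): hands the job in; it is judged then, once.
The state is a dict: "time": time; "joint_positions": joint angles; "qvel": joint speeds; "joint_torque": joint torques, N m; "tool_pos": TCP position; "ee_rot": TCP orientation; "wrist_force": force on the tool from outside, world axes, zero at the start; "wrist_torque": the same for the moment, N m; "width": finger opening in m; "finger_force": force on a finger pad.
Only numpy, scipy, OpenCV 4.12 (cv2) and the standard library are available. Lean on these libraries where they do the work, as an engineer would, in place of code of your own. Each camera call takes 0.05 s, during which the arm holds its last target. There are 200 camera calls.

## Working session

There is one attempt and no reset: what is moved stays moved. The work goes in short steps, Python scripts to look and compute and a tool call to move; the robot and the scene stay as the last step left them, time stands still between calls to the robot, and variables do not carry over. Pictures are saved under pics/ and viewed, at most 10 in all, crops included, and the job is handed in when it is done.

Besides the shell and the picture viewer there is one more tool, called after "Request:" in YAML: its name, and indented under it one key for each argument. carry_out: Moves the arm, as the interface text tells. Its arguments: {"type":"object","properties":{"motion":{"type":"string"}},"required":["motion"]}

```bash
mkdir -p pics; cat > h.py <<'E'
import numpy as np, cv2, pickle
from bench import readout, imaging, robot
def snap(name, f):
    s=imaging.snapshot(name); pickle.dump(s,open(f'pics/{f}.pkl','wb')); cv2.imwrite(f'pics/{f}.png',s['pixels'][:,:,::-1]); return s
def load(f): return pickle.load(open(f'pics/{f}.pkl','rb'))
def K(s): return np.array([[s['fx'],0,s['cx']],[0,s['fy'],s['cy']],[0,0,1.]])
def ray(s,p):
    u=cv2.undistortPoints(np.array([[p]],float),K(s),np.array(s['dist_coeffs']))[0,0]
    R=np.array(s['R']); return -R.T@np.array(s['t']), R.T@np.array([u[0],u[1],1.])
def onz(s,p,z):
    c,d=ray(s,p); return c+d*(z-c[2])/d[2]
def tri(obs):
    A=np.zeros((3,3));b=np.zeros(3)
    for s,p in obs:
        c,d=ray(s,p); d=d/np.linalg.norm(d); M=np.eye(3)-np.outer(d,d); A+=M;b+=M@c
    x=np.linalg.solve(A,b)
    return x,[np.linalg.norm(np.cross(x-ray(s,p)[0],ray(s,p)[1]/np.linalg.norm(ray(s,p)[1]))) for s,p in obs]
def proj(s,X):
    return cv2.projectPoints(np.array(X,float).reshape(-1,1,3),cv2.Rodrigues(np.array(s['R']))[0],np.array(s['t'],float),K(s),np.array(s['dist_coeffs']))[0][:,0]
E
python3 - <<'E'
from h import *
a=snap('top','top');b=snap('side','side')
print(readout.get_obs())
E
```

```text
{'time': 0.1, 'joint_positions': array([-1.32011979e+00,  8.79134438e-02,  1.37201318e+00,  1.86452924e-05,
        1.68359649e+00, -1.03092532e-01]), 'qvel': array([ 0.00045707, -0.00170814, -0.00646259,  0.00116739,  0.00291278,
       -0.00158746]), 'joint_torque': array([ 2.18010660e-03, -3.41252303e+01, -3.03302300e+01,  7.20419968e-02,
        3.04392341e-02, -9.91741967e-05]), 'tool_pos': array([ 0.19043111, -0.51549206,  0.20444916]), 'ee_rot': array([-3.13967435e+00, -2.17096322e-04,  3.53770942e-01]), 'wrist_force': array([ 0.53834797, -0.29065753,  0.20301693]), 'wrist_torque': array([-0.0188445 ,  0.02287353,  0.00689691]), 'finger_force': 0.0, 'width': 0.09409235339133928}
```

View pics/top.png

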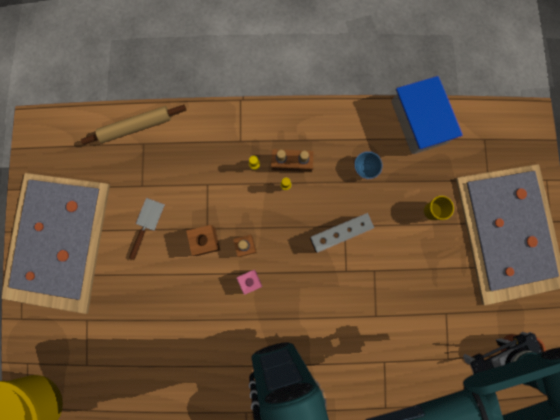

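View pics/side.png

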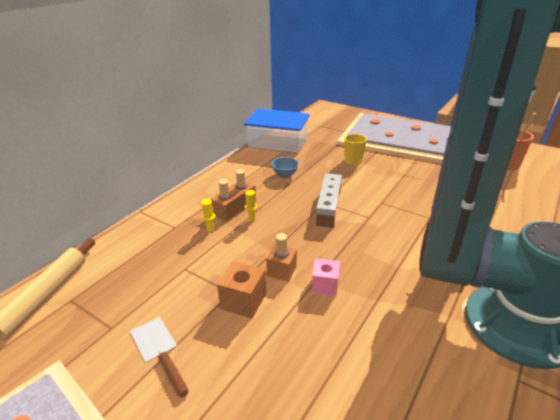

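Top picture. Stand candidates: small brown block with a mandrel at (245,245), larger empty brown block at (202,240), pink block at (249,282). Mandrel candidates: stand handle at (243,245), rack pair at (281,155) and (304,157), yellow look-alikes at (254,162) and (286,183). I choose the small brown block at (245,245); in the side picture its handle is at (281,244). The gauge is at (342,233) in top and (330,198) in side. Next is one close crop to check this.

```bash
python3 - <<'E'
from h import *
a=load('top');b=load('side')
t=a['pixels'][205:265,175:385]; u=b['pixels'][165:285,240:360]
T=cv2.resize(t,None,fx=3.8,fy=3.8,interpolation=cv2.INTER_CUBIC)
U=cv2.resize(u,None,fx=3,fy=3,interpolation=cv2.INTER_CUBIC)
o=np.zeros((T.shape[0]+U.shape[0],798,3),np.uint8);o[:T.shape[0]]=T[:,:798];o[T.shape[0]:,:U.shape[1]]=U
cv2.imwrite('pics/c1.png',o[:,:,::-1]);print(T.shape,U.shape)
for n,s in(('t',a),('s',b)):print(n,-np.array(s['R']).T@s['t'],s['fx'])
E
```

```text
(228, 798, 3) (360, 360, 3)
t [0.42664762 0.02238247 1.31328406] 414.23334672238855
s [0.08194515 0.74646274 0.68551316] 415.03858891019456
```

View pics/c1.png

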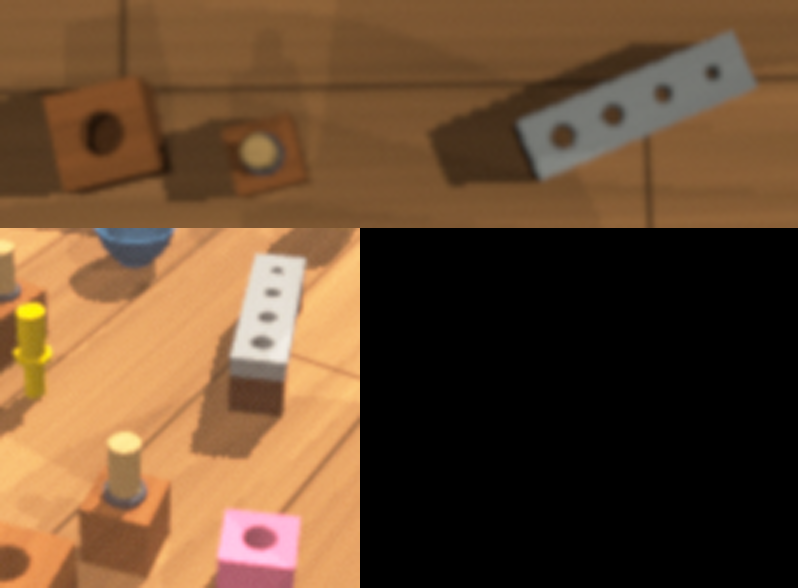

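Crop: the small brown block (top crop (260,151)) carries the wooden handle with a grey collar, so it is the right one. The gauge holes in the top crop run from widest at (564,135) to tightest at (713,73). Next I triangulate.

```bash
python3 - <<'E'
from h import *
a=load('top');b=load('side')
tp=lambda x,y:(175+(x+.5)/3.8-.5,205+(y+.5)/3.8-.5)
sp=lambda x,y:(240+(x+.5)/3-.5,165+(y-228+.5)/3-.5)
H=[((713,73),(277,270)),((663,94),(273,293)),((613,114),(267,317)),((564,135),(262,342))]
for t,u in H:
    print(np.round(tri([(a,tp(*t)),(b,sp(*u))])[0],4),tri([(a,tp(*t)),(b,sp(*u))])[1][0].round(4),onz(a,tp(*t),.06).round(4))
print('handle',tri([(a,tp(260,151)),(b,sp(125,441))]),onz(a,tp(260,151),.107))
c=[onz(a,tp(*p),.06)[:2] for p in((733,30),(757,86),(541,180),(516,123))];print(np.round(c,4),np.mean(c,0))
v=c[3]-c[0];print('gauge dir',v,np.linalg.norm(v))
# stand corners
c=[onz(a,tp(*p),.055)[:2] for p in((292,116),(308,181),(235,195),(221,129))];print(np.round(c,4),np.mean(c,0))
s=snap('wrist','w0');print(readout.get_obs()['tool_pos'])
R=np.array(s['R']);print(-R.T@s['t'],R[2])
E
```

```text
[ 0.5538 -0.2291  0.0594] 0.0009 [ 0.5529 -0.2293  0.06  ]
[ 0.5371 -0.1882  0.0592] 0.0003 [ 0.5368 -0.1881  0.06  ]
[ 0.5218 -0.1473  0.0588] 0.0002 [ 0.5216 -0.1473  0.06  ]
[ 0.5057 -0.1075  0.0587] 0.0001 [ 0.5056 -0.1074  0.06  ]
handle (array([0.49554009, 0.1313702 , 0.10585134]), [np.float64(0.0007980533356810678), np.float64(0.0007980533356811865)]) [0.49478135 0.13086559 0.107     ]
[[ 0.5875 -0.2472]
 [ 0.5417 -0.2647]
 [ 0.4701 -0.088 ]
 [ 0.5159 -0.0693]] [ 0.52882055 -0.16730516]
gauge dir [-0.07163342  0.17786451] 0.19174757051317545
[[0.5253 0.1096]
 [0.4731 0.0975]
 [0.463  0.1558]
 [0.5159 0.1667]] [0.49431804 0.13239443]
[ 0.19042786 -0.51551498  0.2045419 ]
[ 0.26892436 -0.4873257   0.3832495 ] [-0.26457775 -0.09596533 -0.95957765]
```

Request:
carry_out:
  motion: "0.23 -0.13 0 0 0 0 0.6;0.23 -0.13 0 0 0 0 0.6;0.23 -0.13 0 0 0 0 0.6;0.23 -0.13 0 0 0 0 0.6;0.23 -0.13 0 0 0 0 0.6;0.23 -0.13 0 0 0 0 0.6;0.23 -0.13 0 0 0 0 0.6;0.23 -0.13 0 0 0 0 0.6;0 0 0 0 0 0 0.6;0 0 0 0 0 0 0.6"

```text
time: 1.4
tool_pos: [0.4633, -0.1935, 0.2051]
ee_rot: [-3.142, 0.001, 0.354]
wrist_force: [-0.4, 0.8, -0.5]
width: 0.056
finger_force: 0.0
```

```bash
python3 - <<'E'
from h import *
s=snap('wrist','w1')
R=np.array(s['R']);print(-R.T@s['t'],R[2])
print(proj(s,[[.5538,-.2291,.06],[.5371,-.1882,.06],[.5218,-.1473,.06],[.5057,-.1075,.06]]))
cv2.imwrite('pics/w1b.png',cv2.resize(s['pixels'][:,:,::-1],(800,600),interpolation=cv2.INTER_CUBIC))
E
```

```text
[ 0.54191061 -0.16492997  0.38381592] [-0.26510969 -0.09819653 -0.95920503]
[[338.49018203 136.01495601]
 [294.8678655  137.4247761 ]
 [251.74094792 137.58841917]
 [209.50439232 138.97896413]]
```

View pics/w1b.png

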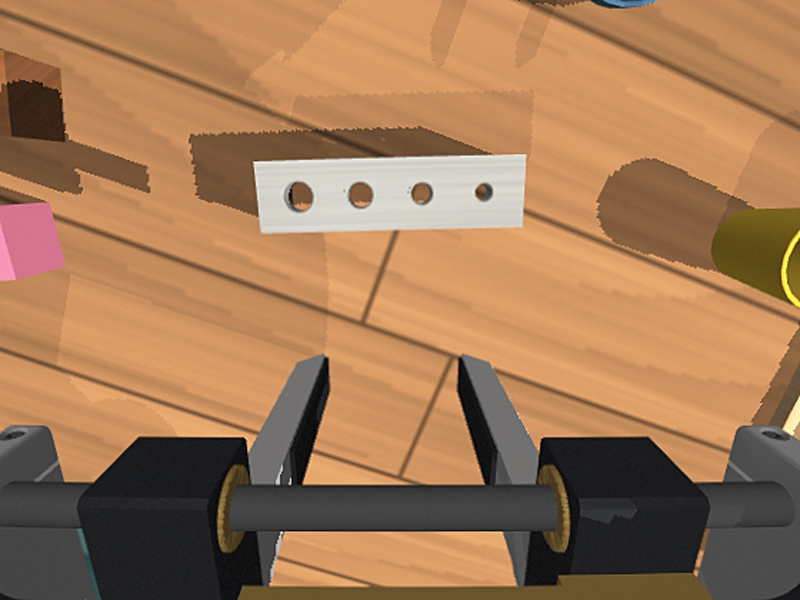

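The wrist view shows the gauge holes (800-px scale) at (484,192) tightest, (422,193), (361,194) and (299,196) widest. These agree with the measured points to about 1 mm. Next I move over to view the stand.

Request:
carry_out:
  motion: "0.06 -0.28 0 0 0 0 0.6;0.06 -0.28 0 0 0 0 0.6;0.06 -0.28 0 0 0 0 0.6;0.06 -0.28 0 0 0 0 0.6;0.06 -0.28 0 0 0 0 0.6;0 0 0 0 0 0 0.6;0 0 0 0 0 0 0.6"

```text
time: 2.33
tool_pos: [0.4231, 0.0888, 0.2055]
ee_rot: [3.141, 0.0, 0.352]
wrist_force: [0.6, -0.1, -0.2]
width: 0.0564
finger_force: 0.0
```

```bash
python3 - <<'E'
from h import *
s=snap('wrist','w2')
o=proj(s,[[.4955,.1314,.107],[.4955,.1314,.055]]);print(o)
x,y=o[0].astype(int)
c=s['pixels'][max(y-75,0):y+75,x-100:x+100];print(x-100,max(y-75,0),c.shape)
cv2.imwrite('pics/w2b.png',cv2.resize(c[:,:,::-1],None,fx=4,fy=4,interpolation=cv2.INTER_CUBIC))
# hole ellipses in w1
g=load('w1')
im=g['pixels'][100:175,170:375].astype(int); sat=im.max(2)-im.min(2); lum=im.mean(2)
m=((lum<165)|(sat>35)).astype(np.uint8)
n,l,st,ce=cv2.connectedComponentsWithStats(m)
for i in range(1,n):
    if 20<st[i,4]<900: 
        p=ce[i]+[170,100]; print(st[i],p,onz(g,p,.06).round(4))
E
```

```text
[[256.76256782 125.7698144 ]
 [259.57489872 125.62417667]]
156 50 (150, 200, 3)
[ 29  27  21  22 359] [208.67688022 137.44011142] [ 0.5069 -0.1063  0.06  ]
[ 73  27  18  19 268] [251.88432836 136.18656716] [ 0.5232 -0.147   0.06  ]
[118  27  15  17 198] [294.97979798 135.11616162] [ 0.5393 -0.1875  0.06  ]
[162  28  13  13 133] [338.41353383 134.06766917] [ 0.5555 -0.2283  0.06  ]
```

View pics/w2b.png

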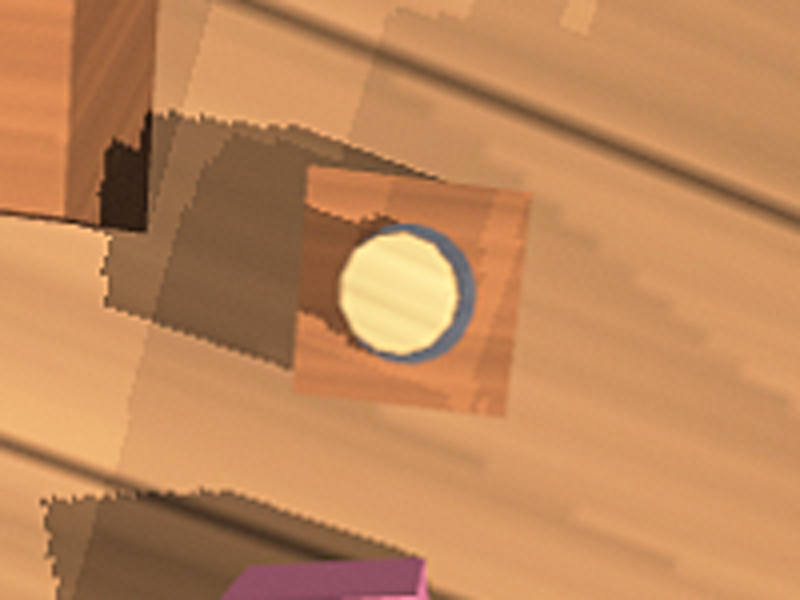

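Crop: the stand's handle top is at (400,293), which is wrist pixel (256,123), on the smaller brown block with the blue-grey collar below it. The target is about (0.4963, 0.132). Next I go over it, descend and grip.

Request:
carry_out:
  motion: "0.21 -0.038 0 0 0 0 0.6;0.21 -0.038 0 0 0 0 0.6;0 0 0.2 0 0 0 0.6;0 0 0.2 0 0 0 0.6;0 0 0.14 0 0 0 0.6;0 0 0.13 0 0 0 0.6;0 0 0 0 0 0 0.6;0 0 0 0 0 0 0.6"

```text
time: 3.38
tool_pos: [0.4976, 0.1323, 0.0725]
ee_rot: [3.141, -0.001, 0.352]
wrist_force: [-0.0, -0.6, 0.2]
width: 0.0561
finger_force: 0.0
```

Request:
carry_out:
  motion: "0 0 0 0 0 0 0.4;0 0 0 0 0 0 0.32;0 0 0 0 0 0 0.28;0 0 0 0 0 0 0.2;0 0 0 0 0 0 0;0 0 0 0 0 0 0;0 0 0 0 0 0 0;0 0 0 0 0 0 0"

```text
time: 4.38
tool_pos: [0.4967, 0.1336, 0.0719]
ee_rot: [-3.142, -0.001, 0.354]
wrist_force: [-0.3, 0.2, 3.7]
width: 0.0254
finger_force: 30.0
```

Request:
carry_out:
  motion: "0 0 -0.1 0 0 0 0;0 0 -0.15 0 0 0 0;0 0 -0.2 0 0 0 0;0 0 0 0 0 0 0;0 0 0 0 0 0 0"

```text
time: 5.0
tool_pos: [0.4957, 0.1333, 0.1597]
ee_rot: [-3.141, 0.003, 0.354]
wrist_force: [-0.1, 0.4, -1.0]
width: 0.0253
finger_force: 30.0
```

Request:
carry_out:
  motion: "-0.044 0.225 0 0 0 0 0;-0.044 0.225 0 0 0 0 0;-0.044 0.225 0 0 0 0 0;-0.044 0.225 0 0 0 0 0;-0.044 0.225 0 0 0 0 0;-0.044 0.225 0 0 0 0 0;-0.044 0.225 0 0 0 0 0;-0.044 0.225 0 0 0 0 0;0 0 0 0 0 0 0;0 0 0.1 0 0 0 0;0 0 0 0 0 0 0;0 0 0 0 0 0 0"

```text
time: 6.5
tool_pos: [0.5549, -0.2277, 0.141]
ee_rot: [-3.14, 0.001, 0.355]
wrist_force: [0.3, 0.3, -1.5]
width: 0.0256
finger_force: 30.0
```

```bash
python3 - <<'E'
from h import *
print(readout.get_obs())
s=snap('wrist','w3');b=snap('side','s3')
p=readout.get_obs()['tool_pos'];o=proj(s,p-[0,0,.04]).astype(int)[0];q=proj(b,p-[0,0,.04]).astype(int)[0];print(o,q)
x0,y0=o[0]-65,o[1]-75; x1,y1=q[0]-50,q[1]-75
print(x0,y0,x1,y1)
c=np.hstack([cv2.resize(s['pixels'][y0:y0+150,x0:x0+130],None,fx=4,fy=4,interpolation=cv2.INTER_CUBIC)[:, :],cv2.resize(b['pixels'][y1:y1+150,x1:x1+70],None,fx=4,fy=4,interpolation=cv2.INTER_CUBIC)])
cv2.imwrite('pics/c3.png',c[:,:800,::-1]);print(c.shape)
E
```

```text
{'time': 6.5, 'joint_positions': array([-4.83903079e-01,  2.18917623e-01,  1.34905833e+00,  9.62901459e-05,
        1.57502891e+00,  7.32168275e-01]), 'qvel': array([-3.01433257e-03, -9.95823784e-03, -2.39368842e-02,  7.89248175e-05,
       -3.04799119e-03,  1.54415775e-03]), 'joint_torque': array([-1.01663517e-01, -3.89544332e+01, -2.96670181e+01,  5.95018524e-02,
       -7.63643853e-03,  1.02443282e-03]), 'tool_pos': array([ 0.5548905 , -0.2276609 ,  0.14095913]), 'ee_rot': array([-3.14047799e+00,  8.72425958e-04,  3.54725799e-01]), 'wrist_force': array([ 0.32558879,  0.27915839, -1.46657668]), 'wrist_torque': array([ 0.00660202, -0.00212549, -0.02043576]), 'finger_force': 29.999806880950928, 'width': 0.025596885652701545}
[275 240] [332 165]
210 165 282 90
(600, 800, 3)
```

View pics/c3.png

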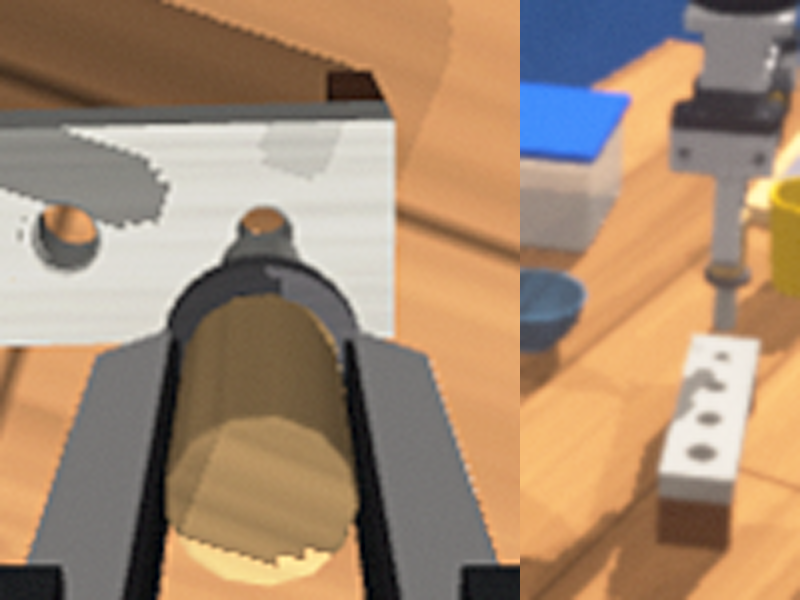

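The wrist crop shows the foot of the shank at about (263,235), just short of hole 0, which has its far edge at (265,207). The collar spans 170 to 360 with its far rim at y=258, and hole 1 is at (66,237). Next I compare these with the predicted projections.

```bash
python3 - <<'E'
from h import *
s=load('w3');p=np.array([.5549,-.2277,.141]);off=np.array([210,165])
th=np.linspace(0,2*np.pi,73)
def circ(c,r,z):
    X=np.c_[c[0]+r*np.cos(th),c[1]+r*np.sin(th),0*th+z]; q=(proj(s,X)-off+.5)*4-.5
    return 'x %.0f..%.0f y %.0f..%.0f'%(q[:,0].min(),q[:,0].max(),q[:,1].min(),q[:,1].max())
f=p[2]-.057
print('collar bot',circ(p,.017,f+.04));print('collar top',circ(p,.017,f+.046));print('handle top',circ(p,.013,f+.092))
for r in(.006,.007,.0085,.010):print('foot',r,circ(p,r,f),'chamf',circ(p,r+.001,f+.001))
print('hole0',circ((.5555,-.2283),.006,.06),'hole1',circ((.5393,-.1875),.0075,.06))
print('hole0',circ((.5538,-.2291),.006,.06))
E
```

```text
collar bot x 159..359 y 257..442
collar top x 156..362 y 269..459
handle top x 158..358 y 419..596
foot 0.006 x 230..289 y 245..301 chamf x 224..294 y 241..307
foot 0.007 x 225..294 y 240..306 chamf x 219..299 y 237..312
foot 0.0085 x 217..302 y 233..313 chamf x 212..307 y 229..319
foot 0.01 x 210..309 y 225..319 chamf x 204..314 y 222..326
hole0 x 236..291 y 209..261 hole1 x 29..98 y 206..271
hole0 x 237..291 y 217..269
```

```bash
python3 - <<'E'
from h import *
s=load('w3');g=s['pixels'].mean(2).astype(int)
print('cols',*range(260,292))
for r in range(213,234):print(r,*g[r,260:292])
im=s['pixels'][200:250,210:250].astype(int);m=((im.mean(2)<165)|(im.max(2)-im.min(2)>35)).astype(np.uint8)
n,l,st,ce=cv2.connectedComponentsWithStats(m)
for i in range(1,n):
    if st[i,4]>20:print(st[i],ce[i]+[210,200])
E
```

```text
cols 260 261 262 263 264 265 266 267 268 269 270 271 272 273 274 275 276 277 278 279 280 281 282 283 284 285 286 287 288 289 290 291
213 218 218 218 218 218 219 218 218 217 218 218 218 218 218 219 218 220 219 218 219 219 219 219 219 218 219 219 219 219 218 219 219
214 221 219 220 219 220 220 219 219 219 220 220 220 220 220 220 222 221 220 221 220 220 218 219 218 218 218 219 218 220 217 219 217
215 219 219 219 218 219 219 218 218 219 218 218 220 220 221 220 220 219 223 224 222 218 216 215 215 214 214 214 213 214 215 214 213
216 215 214 215 214 214 215 214 214 215 216 215 216 214 196 177 175 169 176 186 203 214 213 213 212 211 210 210 209 210 210 210 209
217 209 211 210 211 209 212 209 209 209 211 216 201 167 134 114 112 110 110 125 150 188 210 211 211 208 210 207 206 208 207 207 208
218 210 211 211 211 208 211 210 210 211 219 207 160 107 96 100 101 99 100 98 109 139 186 213 215 211 210 212 210 209 212 212 211
219 215 213 214 214 214 214 215 215 223 212 164 117 103 104 106 107 106 107 102 102 106 135 199 224 218 215 215 216 215 216 215 215
220 217 218 218 218 218 217 218 220 227 178 99
[... 959 characters left out ...]
28 199 116 79 94 94 87 85 87 82 78 79 77 80 82 89 98 109 118 120 171 219 224 221 219 219 219 218
229 220 220 220 225 223 164 74 73 75 70 62 57 61 56 55 53 49 58 56 60 67 82 92 103 141 203 231 223 219 219 219 217
230 220 222 225 235 209 123 49 57 54 47 45 48 48 46 45 49 47 44 44 43 42 45 52 66 83 137 193 218 226 222 217 217
231 224 231 213 175 133 71 37 50 47 47 52 54 55 54 55 54 68 81 68 64 58 45 43 38 36 48 97 147 188 219 223 217
232 211 171 127 63 33 42 49 52 56 58 58 59 62 60 59 58 86 105 102 93 95 90 84 65 53 49 35 51 97 159 210 225
233 147 61 28 41 48 53 58 58 62 63 62 62 62 61 62 57 74 98 111 111 108 109 105 98 94 88 68 47 38 67 147 211
[  0   0  40  33 872] [229.10091743 213.04472477]
```

The shank is about 14 mm thick and its foot is centred on the TCP within 0.3 mm. Hole 0 lies about 0.9 mm off in tool y and 0.6 mm off in tool x. I still try hole 0 first, as asked, lowering gently.

Request:
carry_out:
  motion: "0.003 0.0045 0 0 0 0 0;0 0 0.05 0 0 0 0;0 0 0.045 0 0 0 0;0 0 0 0 0 0 0;0 0 0 0 0 0 0;0 0 0 0 0 0 0"

```text
time: 7.35
tool_pos: [0.5563, -0.2294, 0.1229]
ee_rot: [3.141, -0.0, 0.354]
wrist_force: [-0.1, -0.1, -0.4]
width: 0.0254
finger_force: 30.0
```

Request:
carry_out:
  motion: "0 0 0.01 0 0 0 0;0 0 0 0 0 0 0;0 0 0 0 0 0 0"

```text
time: 7.72
tool_pos: [0.5561, -0.2293, 0.1205]
ee_rot: [3.141, 0.0, 0.354]
wrist_force: [0.5, 0.2, -0.2]
width: 0.0256
finger_force: 30.0
```

Request:
carry_out:
  motion: "0 0 0.005 0 0 0 0;0 0 0 0 0 0 0;0 0 0 0 0 0 0"

```text
time: 8.1
tool_pos: [0.5561, -0.2293, 0.1195]
ee_rot: [3.142, 0.0, 0.354]
wrist_force: [0.2, -0.7, -0.0]
width: 0.0255
finger_force: 30.0
```

Request:
carry_out:
  motion: "0 0 0.005 0 0 0 0;0 0 0 0 0 0 0;0 0 0 0 0 0 0"

```text
time: 8.48
tool_pos: [0.556, -0.2292, 0.1184]
ee_rot: [3.142, 0.0, 0.354]
wrist_force: [-0.9, -0.4, 0.1]
width: 0.0255
finger_force: 30.0
```

Request:
carry_out:
  motion: "0 0 0.004 0 0 0 0;0 0 0 0 0 0 0;0 0 0 0 0 0 0"

```text
time: 8.85
tool_pos: [0.556, -0.2293, 0.1177]
ee_rot: [3.142, 0.0, 0.354]
wrist_force: [-0.2, 0.2, -1.1]
width: 0.0257
finger_force: 30.0
```

Request:
carry_out:
  motion: "0 0 0.004 0 0 0 0;0 0 0 0 0 0 0;0 0 0 0 0 0 0"

```text
time: 9.22
tool_pos: [0.5561, -0.2293, 0.1169]
ee_rot: [3.141, -0.0, 0.354]
wrist_force: [-0.6, -0.3, -0.8]
width: 0.0253
finger_force: 30.0
```

Request:
carry_out:
  motion: "0 0 0.004 0 0 0 0;0 0 0 0 0 0 0;0 0 0 0 0 0 0"

```text
time: 9.6
tool_pos: [0.5562, -0.2293, 0.1169]
ee_rot: [3.141, -0.001, 0.354]
wrist_force: [-1.3, 0.3, 4.4]
width: 0.0253
finger_force: 30.0
```

Request:
carry_out:
  motion: "0 0 0.003 0 0 0 0;0 0 0 0 0 0 0;0 0 0 0 0 0 0"

```text
time: 9.98
tool_pos: [0.5563, -0.2293, 0.1169]
ee_rot: [3.141, -0.001, 0.354]
wrist_force: [-2.2, 1.6, 6.7]
width: 0.0253
finger_force: 30.0
```

Request:
carry_out:
  motion: "0 0 0.005 0 0 0 0;0 0 0 0 0 0 0;0 0 0 0 0 0 0"

```text
time: 10.35
tool_pos: [0.5564, -0.2293, 0.1168]
ee_rot: [3.14, -0.001, 0.354]
wrist_force: [-2.8, 1.3, 9.3]
width: 0.0256
finger_force: 30.0
```

Hole 0 stops it at about 10 N. I lift and move along to hole 1.

Request:
carry_out:
  motion: "0 0 -0.1 0 0 0 0;0 0 0 0 0 0 0;-0.003 -0.113 0 0 0 0 0;-0.003 -0.113 0 0 0 0 0;0 0 0 0 0 0 0;0 0 0 0 0 0 0;0 0 0 0 0 0 0"

```text
time: 11.22
tool_pos: [0.5395, -0.188, 0.1341]
ee_rot: [3.141, 0.0, 0.353]
wrist_force: [-0.0, -0.3, -0.9]
width: 0.0252
finger_force: 30.0
```

```bash
python3 - <<'E'
from h import *
s=snap('wrist','w4');p=readout.get_obs()['tool_pos'];print(p)
q=proj(s,[[.5398,-.1876,.06],p-[0,0,.057]]);print(q)
g=s['pixels'].mean(2).astype(int);x,y=q[0].astype(int)
print(x-18)
for r in range(y-14,y+14):print(r,*g[r,x-18:x+18])
E
```

```text
[ 0.53946836 -0.18800407  0.13419066]
[[274.03623121 225.66832373]
 [274.31034929 232.88123221]]
256
211 155 176 174 200 221 218 216 216 217 216 215 215 215 216 215 216 212 209 203 197 198 198 197 197 196 198 197 198 197 196 196 197 196 197 195 201
212 132 127 118 179 222 216 215 215 216 215 217 215 215 216 216 215 216 219 208 194 197 197 199 198 197 197 196 198 199 197 197 198 198 196 196 208
213 135 132 124 182 222 217 216 217 215 216 217 217 217 217 216 217 218 213 203 196 199 197 197 198 199 199 197 200 197 200 199 199 199 198 206 216
214 137 129 165 214 223 219 218 219 217 219 219 219 218 218 217 219 219 209 194 197 198 199 197 200 200 200 200 199 201 201 200 199 198 196 212 220
215 137 132 195 234 224 220 218 217 218 217 217 218 217 218 220 219 221 217 211 212 206 196 198 198 199 199 198 199 200 200 199 198 199 198 210 218
216 137 135 161 180 205 225 220 220 219 217 219 219 219 220 219 222 221 219 221 223 223 216 217 206 199 197 201 201 201 203 202 208 207 206 219 222
217 139 137 134 128 154 204 223 220 220 219 220 219 221 220 216 206 197 191 188 187 195 210 223 221 216 214 207
[... 2141 characters left out ...]
 40 49 55 60 60 62 62 60 62 63 62 63 62 59 62 59 74 83 99 107 97 92 87 65 44 36 66 149 215
234 226 222 186 128 63 36 46 56 59 59 64 60 63 64 62 62 61 61 64 61 62 66 59 60 54 88 110 110 109 110 100 89 68 48 70 140
235 226 174 84 26 41 51 57 61 61 62 61 60 61 63 61 61 65 64 64 61 64 63 66 61 56 88 108 108 107 109 108 106 100 81 56 55
236 175 87 28 46 55 60 62 62 61 62 62 61 61 60 63 61 64 64 62 64 61 62 62 61 78 100 104 107 103 106 104 106 107 101 88 63
237 95 31 49 59 63 58 64 62 63 62 62 64 62 62 63 62 61 62 62 59 57 59 58 55 87 108 104 104 102 101 103 103 102 103 103 94
238 44 50 61 62 61 62 62 62 62 60 62 62 57 55 50 56 61 66 71 69 76 80 75 80 98 105 102 103 102 101 101 101 101 101 107 108
```

Request:
carry_out:
  motion: "0.0045 -0.0015 0 0 0 0 0;0 0 0.04 0 0 0 0;0 0 0.035 0 0 0 0;0 0 0 0 0 0 0;0 0 0 0 0 0 0"

```text
time: 11.9
tool_pos: [0.54, -0.1867, 0.1194]
ee_rot: [-3.142, 0.0, 0.354]
wrist_force: [0.7, 0.4, -0.0]
width: 0.0259
finger_force: 30.0
```

Request:
carry_out:
  motion: "0 0 0.006 0 0 0 0;0 0 0.006 0 0 0 0;0 0 0 0 0 0 0;0 0 0 0 0 0 0"

```text
time: 12.4
tool_pos: [0.54, -0.1867, 0.1171]
ee_rot: [3.141, -0.0, 0.354]
wrist_force: [0.1, 0.3, -0.4]
width: 0.0257
finger_force: 30.0
```

Request:
carry_out:
  motion: "0 0 0.006 0 0 0 0;0 0 0 0 0 0 0;0 0 0 0 0 0 0"

```text
time: 12.78
tool_pos: [0.5403, -0.1867, 0.1168]
ee_rot: [3.141, -0.001, 0.354]
wrist_force: [-0.6, 1.2, 4.7]
width: 0.0253
finger_force: 30.0
```

It stopped at 4.7 N at the same level. That means either a misalignment or a thicker shank, so I fit the foot outline properly.

```bash
python3 - <<'E'
from h import *
from scipy.optimize import least_squares
s=load('w3');p=np.array([.5549,-.2277,.1410]);f=p[2]-.0569
g=s['pixels'].mean(2)
def edges(r,c0=275):
    L=145; i=c0
    row=g[r]
    l=next(c for c in range(c0,240,-1) if row[c]>L); rr=next(c for c in range(c0,310) if row[c]>L)
    return l+(row[l]-L)/(row[l]-row[l+1]), rr-(row[rr]-L)/(row[rr]-row[rr-1])
rows=[226,227,228,229]
E={r:edges(r) for r in rows};E[225]=(edges(225)[0],None);print(E)
th=np.linspace(0,2*np.pi,180,endpoint=False);tx=np.array([.938,.347]);ty=np.array([.347,-.938])
def mod(a,b,R,df=0):
    pts=[]
    for z,r in [(0,R-.001)]+[(z,R) for z in np.arange(.001,.03,.002)]:
        c=p[:2]+a*tx+b*ty
        q=proj(s,np.c_[c[0]+r*np.cos(th),c[1]+r*np.sin(th),0*th+f+z+df])
        m=np.zeros(1);pts.append(q)
    out=[]
    for r in E:
        ls=[];rs=[]
        for q in pts:
            d=q[:,1]-r; n=np.roll(d,-1);k=np.where(d*n<=0)[0]
            if len(k)>=2:
                x=q[k,0]+(np.roll(q[:,0],-1)[k]-q[k,0])*d[k]/(d[k]-n[k]); ls.append(x.min());rs.append(x.max())
        l=min(ls,default=275);R_=max(rs,default=275)
        out.append(l-E[r][0])
        if E[r][1]: out.append(R_-E[r][1])
    return np.array(out)
for R in(.007,.0085,.010):
    o=least_squares(lambda v:mod(v[0]/1e3,v[1]/1e3,R),[0,0],diff_step=1e-2,x_scale=1)
    best=min((( (mod(a/1e3,b/1e3,R)**2).sum(),a,b) for a in np.arange(-3,3.1,.2) for b in np.arange(-1,1.1,.2)))
    print(R,best,mod(best[1]/1e3,best[2]/1e3,R).round(2))
E
```

```text
{226: (np.float64(267.1734104046243), np.float64(282.51677852348996)), 227: (np.float64(266.29596412556054), np.float64(283.2319587628866)), 228: (np.float64(265.65725806451616), np.float64(283.4868421052632)), 229: (np.float64(265.2118959107807), np.float64(284.06417112299465)), 225: (np.float64(268.2085561497326), None)}
0.007 (np.float64(1.7984947607536401), np.float64(2.800000000000005), np.float64(0.19999999999999973)) [-0.15 -0.06  0.24 -0.29  0.55 -0.21  0.81 -0.6  -0.51]
0.0085 (np.float64(0.5046080998329839), np.float64(0.20000000000000284), np.float64(0.19999999999999973)) [-0.04 -0.18 -0.07  0.02 -0.13  0.46 -0.22  0.42  0.13]
0.01 (np.float64(4.014956863297554), np.float64(-1.9999999999999991), np.float64(-2.220446049250313e-16)) [ 0.07 -0.8  -0.35 -0.21 -0.71  0.54 -1.07  0.76  0.82]
```

The fit says the shank is 17 mm thick and centred within 0.3 mm, so a stop at hole 1 is expected. I re-press hole 1 slightly re-centred to be sure.

Request:
carry_out:
  motion: "0 0 -0.01 0 0 0 0;-0.002 0.003 0 0 0 0 0;0 0 0.01 0 0 0 0;0 0 0.003 0 0 0 0;0 0 0 0 0 0 0;0 0 0 0 0 0 0"

```text
time: 13.52
tool_pos: [0.5399, -0.1875, 0.1168]
ee_rot: [3.141, -0.001, 0.354]
wrist_force: [-2.1, 2.0, 6.7]
width: 0.0253
finger_force: 30.0
```

Request:
carry_out:
  motion: "0 0 0.004 0 0 0 0;0 0 0 0 0 0 0;0 0 0 0 0 0 0"

```text
time: 13.9
tool_pos: [0.54, -0.1875, 0.1167]
ee_rot: [3.14, -0.001, 0.354]
wrist_force: [-3.3, 0.4, 7.8]
width: 0.0255
finger_force: 30.0
```

Request:
carry_out:
  motion: "0 0 -0.08 0 0 0 0;0 0 0 0 0 0 0;-0.003 -0.11 0 0 0 0 0;-0.003 -0.11 0 0 0 0 0;0 0 0 0 0 0 0;0 0 0 0 0 0 0;0 0 0 0 0 0 0;0 0 0 0 0 0 0"

```text
time: 14.9
tool_pos: [0.5236, -0.1469, 0.1304]
ee_rot: [3.141, 0.0, 0.353]
wrist_force: [-0.7, 0.2, -0.3]
width: 0.0257
finger_force: 30.0
```

```bash
python3 - <<'E'
from h import *
s=snap('wrist','w5');p=readout.get_obs()['tool_pos'];print(p,readout.get_obs()['ee_rot'])
th=np.linspace(0,2*np.pi,73)
off=np.array([224,185])
im=cv2.resize(s['pixels'][185:260,224:324],None,fx=8,fy=8,interpolation=cv2.INTER_CUBIC)[:,:,::-1].copy()
def dr(c,r,z,col):
    q=(proj(s,np.c_[c[0]+r*np.cos(th),c[1]+r*np.sin(th),0*th+z])-off+.5)*8-.5
    cv2.polylines(im,[q.astype(np.int32)],True,col,1)
f=p[2]-.0569
c=p[:2]+.0002*np.array([.938,.347])+.0002*np.array([.347,-.938])
dr((.5237,-.1470),.009,.06,(0,0,255)); dr(c,.0075,f,(0,255,0)); dr(c,.0085,f+.001,(0,255,0)); dr(c,.017,f+.04,(255,0,0))
cv2.imwrite('pics/c5.png',im)
E
```

```text
[ 0.52356736 -0.14695455  0.13039787] [3.14145997e+00 1.14151805e-04 3.53210692e-01]
```

View pics/c5.png

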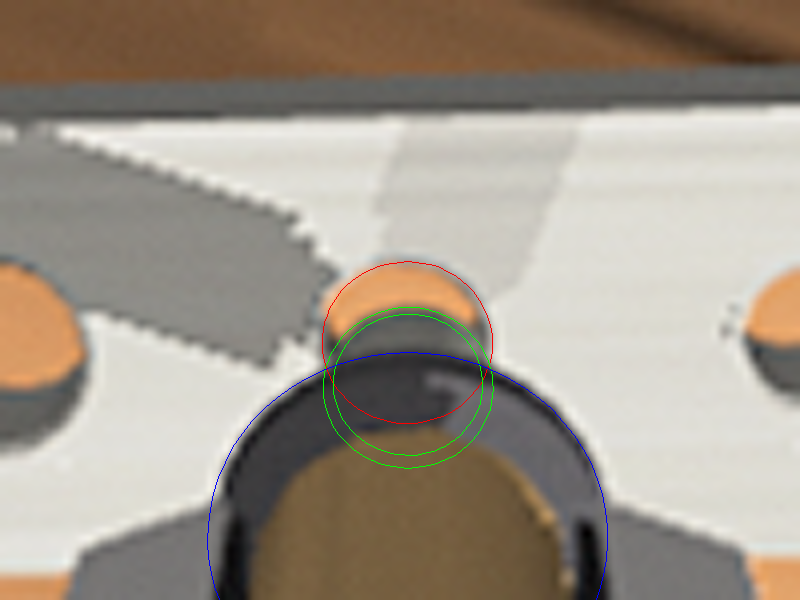

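The overlay shows hole 2 (red, far edge at y=262) and the foot (green, far edge at y=307) both matching the image, and the axes agree. Next I descend.

Request:
carry_out:
  motion: "0 0 0.03 0 0 0 0;0 0 0.03 0 0 0 0;0 0 0 0 0 0 0;0 0 0 0 0 0 0;0 0 0.004 0 0 0 0;0 0 0 0 0 0 0;0 0 0 0 0 0 0"

```text
time: 15.82
tool_pos: [0.5235, -0.1466, 0.1178]
ee_rot: [3.141, -0.0, 0.354]
wrist_force: [-0.2, 0.2, -0.9]
width: 0.0256
finger_force: 30.0
```

Request:
carry_out:
  motion: "0 0 0.006 0 0 0 0;0 0 0 0 0 0 0;0 0 0 0 0 0 0"

```text
time: 16.2
tool_pos: [0.5236, -0.1466, 0.1168]
ee_rot: [3.141, -0.0, 0.354]
wrist_force: [-0.4, 0.8, 0.2]
width: 0.0255
finger_force: 30.0
```

Request:
carry_out:
  motion: "0 0 0.004 0 0 0 0;0 0 0 0 0 0 0;0 0 0 0 0 0 0"

```text
time: 16.58
tool_pos: [0.5237, -0.1466, 0.1163]
ee_rot: [3.141, -0.001, 0.354]
wrist_force: [-0.0, 0.9, 4.2]
width: 0.0255
finger_force: 30.0
```

Request:
carry_out:
  motion: "0 0 0.004 0 0 0 0;0 0 0 0 0 0 0;0 0 0 0 0 0 0"

```text
time: 16.95
tool_pos: [0.5231, -0.1464, 0.1139]
ee_rot: [-3.141, 0.001, 0.354]
wrist_force: [-0.1, -0.5, -1.3]
width: 0.0255
finger_force: 30.0
```

```bash
python3 - <<'E'
from h import *
o=readout.get_obs();print(o['tool_pos'],o['ee_rot'],o['wrist_force'],o['wrist_torque'])
E
```

```text
[ 0.5231215  -0.14643178  0.11389587] [-3.14078364e+00  1.06484074e-03  3.53769122e-01] [-0.12168045 -0.5011774  -1.30483405] [0.0226463  0.01757649 0.0264204 ]
```

It is in (z 0.1139, force back to zero). The tool moved about 0.5 mm toward tool -x. I ease that way and keep going in small steps.

Request:
carry_out:
  motion: "-0.002 0 0.01 0 0 0 0;0 0 0.01 0 0 0 0;0 0 0.01 0 0 0 0;0 0 0 0 0 0 0;0 0 0 0 0 0 0"

```text
time: 17.58
tool_pos: [0.523, -0.1466, 0.1087]
ee_rot: [-3.141, 0.0, 0.354]
wrist_force: [0.0, 0.5, 0.3]
width: 0.0254
finger_force: 30.0
```

Request:
carry_out:
  motion: "0 0 0.01 0 0 0 0;0 0 0.01 0 0 0 0;0 0 0.01 0 0 0 0;0 0 0.01 0 0 0 0;0 0 0 0 0 0 0;0 0 0 0 0 0 0"

```text
time: 18.32
tool_pos: [0.523, -0.1466, 0.1006]
ee_rot: [-3.141, 0.0, 0.354]
wrist_force: [-0.8, 0.5, -1.4]
width: 0.0257
finger_force: 30.0
```

Sliding freely.

Request:
carry_out:
  motion: "0 0 0.015 0 0 0 0;0 0 0.015 0 0 0 0;0 0 0.015 0 0 0 0;0 0 0.015 0 0 0 0;0 0 0.015 0 0 0 0;0 0 0 0 0 0 0;0 0 0 0 0 0 0"

```text
time: 19.2
tool_pos: [0.523, -0.1467, 0.0855]
ee_rot: [-3.141, 0.0, 0.354]
wrist_force: [-1.4, 0.1, -1.7]
width: 0.0254
finger_force: 30.0
```

Request:
carry_out:
  motion: "0 0 0.01 0 0 0 0;0 0 0.01 0 0 0 0;0 0 0.01 0 0 0 0;0 0 0 0 0 0 0;0 0 0 0 0 0 0"

```text
time: 19.82
tool_pos: [0.523, -0.1466, 0.0796]
ee_rot: [-3.141, 0.0, 0.354]
wrist_force: [-1.0, 1.1, -0.7]
width: 0.0255
finger_force: 30.0
```

Request:
carry_out:
  motion: "0 0 0.006 0 0 0 0;0 0 0 0 0 0 0;0 0 0 0 0 0 0"

```text
time: 20.2
tool_pos: [0.5231, -0.1466, 0.0787]
ee_rot: [-3.142, 0.0, 0.354]
wrist_force: [-2.3, 2.0, 0.9]
width: 0.0254
finger_force: 30.0
```

Request:
carry_out:
  motion: "0 0 0.005 0 0 0 0;0 0 0 0 0 0 0;0 0 0 0 0 0 0"

```text
time: 20.58
tool_pos: [0.5231, -0.1466, 0.0777]
ee_rot: [-3.142, 0.0, 0.354]
wrist_force: [-2.4, 2.5, 1.9]
width: 0.0257
finger_force: 30.0
```

Request:
carry_out:
  motion: "0 0 0.004 0 0 0 0;0 0 0 0 0 0 0;0 0 0 0 0 0 0"

```text
time: 20.95
tool_pos: [0.523, -0.1466, 0.0769]
ee_rot: [-3.142, 0.0, 0.354]
wrist_force: [-3.5, 2.5, 2.5]
width: 0.0251
finger_force: 30.0
```

Request:
carry_out:
  motion: "0 0 0.003 0 0 0 0;0 0 0 0 0 0 0;0 0 0 0 0 0 0"

```text
time: 21.32
tool_pos: [0.5231, -0.1466, 0.0769]
ee_rot: [3.141, -0.0, 0.354]
wrist_force: [-5.3, 3.3, 4.3]
width: 0.0257
finger_force: 30.0
```

Request:
carry_out:
  motion: "-0.002 -0.001 0.003 0 0 0 0;0 0 0 0 0 0 0;0 0 0 0 0 0 0"

```text
time: 21.7
tool_pos: [0.523, -0.1466, 0.0769]
ee_rot: [3.141, -0.001, 0.354]
wrist_force: [-3.8, 3.5, 6.0]
width: 0.0255
finger_force: 30.0
```

Request:
carry_out:
  motion: "0 0 0.003 0 0 0 0;0 0 0 0 0 0 0;0 0 0 0 0 0 0"

```text
time: 22.08
tool_pos: [0.5231, -0.1466, 0.0769]
ee_rot: [3.141, -0.001, 0.354]
wrist_force: [-5.3, 3.3, 7.2]
width: 0.0256
finger_force: 30.0
```

It is seated (0.0769, exactly 40 mm below the stop level). Next I release and rise.

Request:
carry_out:
  motion: "0 0 0 0 0 0 0.28;0 0 0 0 0 0 0.35;0 0 0 0 0 0 0.6;0 0 0 0 0 0 0.6;0 0 0 0 0 0 0.6;0 0 0 0 0 0 0.6"

```text
time: 22.82
tool_pos: [0.5227, -0.1467, 0.075]
ee_rot: [3.141, 0.0, 0.354]
wrist_force: [-0.8, -0.8, 0.0]
width: 0.0565
finger_force: 0.0
```

Request:
carry_out:
  motion: "0 0 -0.05 0 0 0 0.6;0 0 -0.15 0 0 0 0.6;0 0 -0.2 0 0 0 0.6;0 0 -0.2 0 0 0 0.6;-0.25 0 0 0 0 0 0.6;-0.25 0 0 0 0 0 0.6;0 0 0 0 0 0 0.6;0 0 0 0 0 0 0.6"

```text
time: 23.82
tool_pos: [0.4295, -0.1813, 0.1959]
ee_rot: [3.14, -0.002, 0.354]
wrist_force: [0.5, -0.4, 0.8]
width: 0.0563
finger_force: 0.0
```

```bash
python3 - <<'E'
from h import *
s=snap('wrist','w6');b=snap('side','s6')
A=cv2.resize(s['pixels'][60:260,180:380],(400,400),interpolation=cv2.INTER_CUBIC)
B=cv2.resize(b['pixels'][140:240,280:380],(400,400),interpolation=cv2.INTER_CUBIC)
cv2.imwrite('pics/c6.png',np.hstack([A,B])[:,:,::-1]);print(readout.get_obs()['tool_pos'])
E
```

```text
[ 0.42981288 -0.18104576  0.19536617]
```

View pics/c6.png

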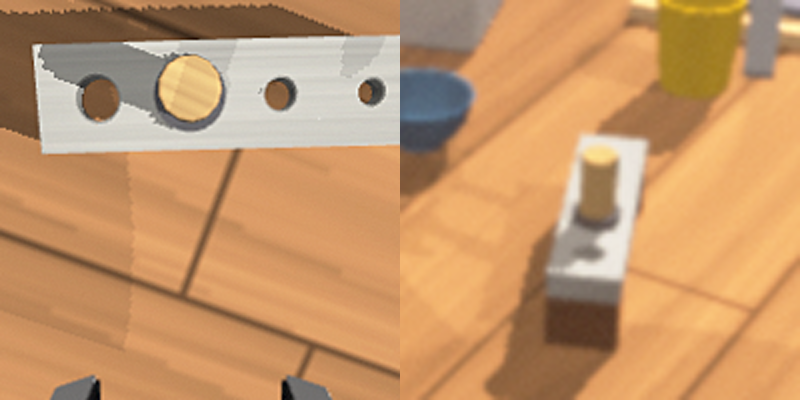

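The pictures show the mandrel standing in hole 2 (wrist crop (190,88)), with its collar flat on the plate and the gripper clear.

```bash
python3 -c "
from bench import robot; print(robot.close_job())"
```

```text
the job is handed in; nothing more can be done
None
```

The mandrel stopped at hole 0 and hole 1 (at most about 10 N), went through hole 2, and now stands fully home there with its collar flat on the plate; the job is handed in.

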